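# Draw the lid off the tin of red chessmen

## Robot

A 6-joint arm with a two-finger parallel gripper is mounted at the origin on the work surface. World frame = base frame: x ahead of the robot, y to its left, z up, the work surface at z = 0. Lengths are in m, angles in rad, forces in N, time in s.
With the tool pointing down it reaches from about 0.375 to 0.75 m from the base axis. Payload 9 kg.
Tool frame: the origin (TCP) lies midway between the tips of the shut fingers; the grasp point (between the pads) lies manip.pinch_z behind it (manip.pinch_z is the distance from the TCP to the grasp point, in m); z points along the fingers, y is the line along which they close (so a half turn about z gives the same grasp; the last joint's range is limited). The gripper opens to 85 mm and grips with 20 to 120 N. Pads are 22 mm wide; open, the fingers measure 114 mm over their backs; the gripper's body (76 mm by 85 mm) begins 54 mm behind the grasp point. The pads swing forward as they close: fully open they stand 13 mm farther back than shut.
Start: joints at [-1.396, 0.104, 0.097, 1.564, 0, 1.353], TCP at [0.23, -0.554, 0.231] pointing down, gripper open.
Joint ranges: [-2.99, 2.99], [-0.84, 1.86], [-1.1, 1.16], [-1.84, 2.11], [-1.51, 1.56], [-3.14, 3.14]. Speed limits (rad/s): [2.22, 2.22, 2.57, 3.14, 3.14, 3.14].

## Interface

Orientations are given as a unit quaternion [x, y, z, w].
In Python, from workcell import manip gives the robot as it stands. The module is installed in compiled form; this text tells all that it offers.
- The arm moves only by the tool send_rows, never from a script. Its arguments are lists of equal length, an entry for each row: "offset": the shift along the tool's x, y, z in cm, a list of three; "rotation": the turn, a rotation vector about the tool's x, y, z in degrees, a list of three. A call has 1 to 20 rows; each row is the pose to reach, as a shift and turn from the pose commanded when the call began, along the tool's axes at that moment; what a row does not reach only later rows make up. A row lasts 1/8 s, in which the tool goes at most 62.5 mm and 10.7 degrees, less where a joint would pass 70% of its speed; a pose out of reach is approached as far as the arm can. A call with a gripper value outside its range is refused whole. "fingers" is the closure, from 0 (fully open) to 1 (shut), set as the call begins (left out, the last holds). The fingers move at their own pace and stop on an object; "force" is the grip in N (left out, the last holds). Time passes only in rows, so rows that repeat a pose let the fingers close. It gives the time, the measured TCP pose, the force, the opening and the grip force at its end, in the units of the state.
- manip.sense(): the state, without advancing time (a new reading comes with each control period).
- manip.get_image(name): name is "side" or "top"; returns the picture (384x512x3 uint8, red, green, blue); there is no depth.
- manip.get_calibration(name): a dict with "K" (3x3 intrinsics, pixels), "rvec" (rotation vector, rad) and "tvec" (3), from world to camera coordinates, as OpenCV has them. Camera axes: x right, y down, z forward; pixel columns grow to the right and rows downward; lengths in m; the calibration is good to about 2 mm. A picture is of the moment at which its call begins. get_calibration takes no time and is no camera call.
- manip.job_done(): hands the job in; it is judged then, once.
The state is a dict: "clock": time; "qpos": joint angles; "dq": joint speeds; "effort": joint torques, N m; "position": TCP position; "ee_rot": TCP orientation; "contact_force": force on the tool from outside, world axes, zero at the start; "ft_torque": the same for the moment, N m; "width": finger opening in m; "grasp_force": force on a finger pad.
Only numpy, scipy, OpenCV 4.12 (cv2) and the standard library are available. Lean on these libraries where they do the work, as an engineer would, in place of code of your own. Each camera call takes 0.05 s, during which the arm holds its last target. There are 200 camera calls.

## Task

Open the tin of red chessmen: its base is held down by a screw clamp, so grip the deep, tight red lid and draw it straight up until it is clear of the tin. Then set the lid down gently, mouth down, in the middle of the round cork coaster and let go; do not drop it, and leave the white lid on its tin undisturbed.

Things in the scene. Friction and masses are not known exactly. Their poses are not given: they have to be found in the camera images.
- lid_red: Deep square red plastic lid, loose, 55 x 55 mm, 64 mm tall, 90 g, walls 2.5 mm, closed on top, open below. Origin: centre of its lower rim, z up, x and y square to its walls. Starts fully down on the tin's neck, rim 40 mm and top 104 mm above the table. A steady upward pull of 7 to 15 N over 58 mm (sprung strips rub inside) draws it off. Grip it from above across two walls that face each other.
- tin_red: Aluminium base of that tin, fixed in a low dark steel screw clamp. Origin: on the table under the tin's middle; z up, x, y square to its sides (the lid's axes agree at the start). Clamp plate 100 x 74 mm, jaws up to 30 mm high, black screw knob reaching 66 mm towards -x, up to 25 mm high. Tin body 55 mm square up to 40 mm, then a hollow 47 mm square neck up to 98 mm, hidden by the lid.
- lid_white: The same lid in white plastic, on a second, identical clamped tin: a bystander to be left where it is. Same sizes, origin and axes as the red lid.
- coaster: Round flat cork coaster, 114 mm across and 5 mm thick, fixed on the table. Origin: centre of its underside, on the table; its upper face is 5 mm higher.
Mind the look-alikes: they are no part of the job. Leave any pink look-alike of the lid_red alone. Leave any orange look-alike of the tin_red alone.

How it is judged:
By the outcome, as a careful person would: the job done as asked, in the order asked, and still so for the second after the job is handed in, with the robot touching nothing.
It also fails if it takes over 40 s, if anything falls off the work surface, if the arm or the gripper's body presses on something with over 40 N, if the wrist force passes 120 N, or if a joint passes its speed limit or range.

## Working session

There is one attempt and no reset: what is moved stays moved. The work goes in short steps, Python scripts to look and compute and a tool call to move; the robot and the scene stay as the last step left them, time stands still between calls to the robot, and variables do not carry over. Pictures are saved under pics/ and viewed, at most 10 in all, crops included, and the job is handed in when it is done.

Besides the shell and the picture viewer there is one more tool, called after "Call:" as name(argument=value, ...) on one line, values as JSON. send_rows: Moves the arm, as the interface text tells. Its arguments: {"type":"object","properties":{"offset":{"type":"array","items":{"type":"array","items":{"type":"number"}}},"rotation":{"type":"array","items":{"type":"array","items":{"type":"number"}}},"fingers":{"type":"number"},"force":{"type":"number"}},"required":["offset","rotation"]}

```bash
mkdir -p pics; python3 - <<'E'
from workcell import manip
import cv2
for n in("top","side"):
    im=manip.get_image(n); cv2.imwrite(f"pics/{n}0.png",im[:,:,::-1]); c=manip.get_calibration(n); print(n,c["K"],c["rvec"],c["tvec"])
print(manip.sense(),manip.pinch_z)
E
```

```text
top [[363.46268061   0.         250.88985525]
 [  0.         363.46268061 196.59923754]
 [  0.           0.           1.        ]] [ 2.13862031 -2.1416623   0.15765161] [0.09370833 0.53479576 0.73307853]
side [[375.49397156   0.         260.02406416]
 [  0.         375.49397156 187.45942455]
 [  0.           0.           1.        ]] [ 0.52793516 -2.56602381  1.33788744] [0.51545948 0.13004664 0.73774275]
{'clock': 0.1, 'qpos': array([-1.39571765e+00,  1.04650386e-01,  9.65283359e-02,  1.56390299e+00,
       -3.45243932e-05,  1.35309303e+00]), 'dq': array([-0.00086187, -0.00121593,  0.0026696 ,  0.00058327,  0.00076789,
        0.00109228]), 'effort': array([ 7.51291896e-03, -5.58208394e+01,  5.04717958e+01,  1.29837950e-02,
       -1.44368350e-04,  8.90201363e-06]), 'position': array([ 0.22959779, -0.55399731,  0.23058347]), 'ee_rot': array([ 9.80777006e-01,  1.95130948e-01, -4.16585558e-06, -6.14587276e-04]), 'contact_force': array([ 0.78697103, -0.37746788, -0.20130549]), 'ft_torque': array([-0.01738943, -0.03294872, -0.00902389]), 'grasp_force': 0.0, 'width': 0.08543708452019722} 0.0187
```

View pics/top0.png

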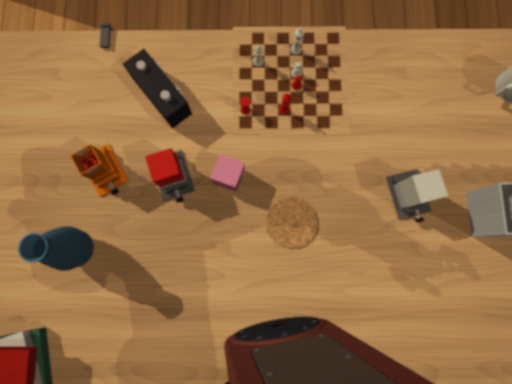

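View pics/side0.png

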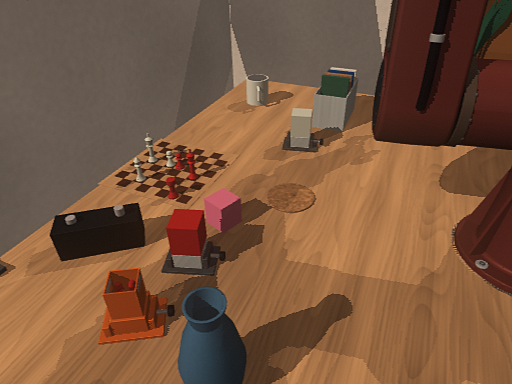

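The top view has these candidates:
- (163,167): red lid on a dark clamp. It fits the description: red, square, on a silver tin in a dark steel clamp.
- (228,172): pink cube, a look-alike.
- (95,165): orange open tin, a look-alike.
- (425,188): white lid, the bystander.

The coaster is at (293,222). In the side view the red lid is at (187,230). I'll confirm the red lid with an enlarged crop.

```bash
cat > h.py <<'E'
import cv2,numpy as np
from workcell import manip
def ray(n,uv,z):
    c=manip.get_calibration(n);R=cv2.Rodrigues(np.array(c["rvec"]))[0];t=np.array(c["tvec"]).ravel()
    uv=np.atleast_2d(uv).astype(float)
    d=np.c_[uv,np.ones(len(uv))]@np.linalg.inv(c["K"]).T@R; o=-R.T@t
    return o+d*((z-o[2])/d[:,2])[:,None]
def big(mask):
    cs=cv2.findContours(mask.astype(np.uint8),cv2.RETR_EXTERNAL,cv2.CHAIN_APPROX_NONE)[0]
    return max(cs,key=cv2.contourArea)[:,0]
E
python3 - <<'E'
from h import *
im=cv2.imread("pics/top0.png");hsv=cv2.cvtColor(im,cv2.COLOR_BGR2HSV)
H,S,V=[hsv[...,i].astype(int) for i in range(3)]
print(hsv[160:180:4,150:182:6].tolist())
red=((H<6)|(H>174))&(S>180);roi=np.zeros_like(red);roi[140:205,140:195]=1
for th in(60,140,180):
    c=big(red&roi&(V>th)); r=cv2.minAreaRect(c); P=cv2.boxPoints(r); W=ray("top",P,.104)
    e=W[1]-W[0];f=W[2]-W[1]
    print(th,r,W.mean(0),np.linalg.norm(e),np.linalg.norm(f),np.degrees(np.arctan2(e[1],e[0])))
print(hsv[222,293],hsv[222,330])
g=cv2.resize(np.hstack([im[130:210,60:260]]),None,fx=4,fy=4,interpolation=cv2.INTER_CUBIC);cv2.imwrite("pics/crop1.png",g)
# coaster: hough circle
gr=cv2.GaussianBlur(hsv[...,0:1]*0+im[...,2:3],(5,5),0)
print(cv2.HoughCircles(gr[170:270,240:345].copy(),cv2.HOUGH_GRADIENT,1,50,param1=60,param2=15,minRadius=20,maxRadius=34))
E
```

```text
[[[2, 220, 177], [2, 222, 177], [2, 226, 176], [2, 225, 176], [2, 226, 156], [11, 59, 69]], [[2, 227, 176], [2, 223, 177], [2, 223, 176], [1, 225, 176], [1, 223, 173], [6, 99, 77]], [[3, 225, 176], [2, 225, 176], [2, 225, 176], [2, 225, 177], [2, 225, 176], [3, 170, 81]], [[5, 205, 173], [2, 220, 177], [2, 226, 176], [2, 226, 176], [2, 226, 174], [2, 222, 86]], [[9, 173, 164], [2, 223, 176], [1, 219, 176], [1, 227, 144], [1, 232, 90], [2, 233, 83]]]
60 ((164.07325744628906, 167.44903564453125), (33.06989288330078, 30.13536262512207), 73.61045837402344) [0.58423073 0.26457545 0.104     ] 0.059665515833790664 0.06778403424454774 -73.09636514165832
140 ((161.64999389648438, 164.4499969482422), (25.930675506591797, 27.51181411743164), 71.56504821777344) [0.59024816 0.26958181 0.104     ] 0.05441544487880475 0.053335229904291286 -70.95153940743222Traceback (most recent call last):
  File "<stdin>", line 7, in <module>
  File "h.py", line 10, in big
    return max(cs,key=cv2.contourArea)[:,0]
           ~~~^^^^^^^^^^^^^^^^^^^^^^^^
ValueError: max() iterable argument is empty
```

```bash
python3 - <<'E'
from h import *
im=cv2.imread("pics/top0.png")
cv2.imwrite("pics/crop1.png",cv2.resize(im[130:270,60:345],None,fx=2.8,fy=2.8,interpolation=cv2.INTER_CUBIC))
sub=cv2.GaussianBlur(im,(5,5),0)[165:280,235:350]
for ch in range(3):
    c=cv2.HoughCircles(sub[...,ch].copy(),cv2.HOUGH_GRADIENT,1,50,param1=50,param2=10,minRadius=22,maxRadius=32)
    if c is not None:
        u=c[0,0,:2]+[235,165]; print(ch,u,c[0,0,2],ray("top",u,.005))
hs=cv2.cvtColor(im,cv2.COLOR_BGR2HSV); print(hs[222,283:303:5].tolist(),hs[215:235:5,335].tolist())
s=manip.sense(); from scipy.spatial.transform import Rotation as Ro
R=Ro.from_quat(s["ee_rot"]).as_matrix(); print(R.round(3))
for p in([.590,.2696,.25],[.505,.05,.25]): print(R.T@(np.array(p)-s["position"])*100)
E
```

```text
0 [292.5 223.5] 26.6 [[0.48030385 0.0015002  0.005     ]]
1 [293.5 223.5] 25.7 [[ 0.48030069 -0.00070192  0.005     ]]
2 [293.5 223.5] 25.7 [[ 0.48030069 -0.00070192  0.005     ]]
[[15, 155, 145], [15, 154, 147], [15, 154, 146], [15, 155, 140]] [[16, 138, 168], [16, 138, 161], [16, 139, 160], [16, 139, 156]]
[[ 0.924  0.383 -0.   ]
 [ 0.383 -0.924  0.001]
 [ 0.    -0.001 -1.   ]]
[ 64.82013211 -62.29538949  -1.85143559]
[ 48.56201822 -45.26116685  -1.8757655 ]
```

View pics/crop1.png

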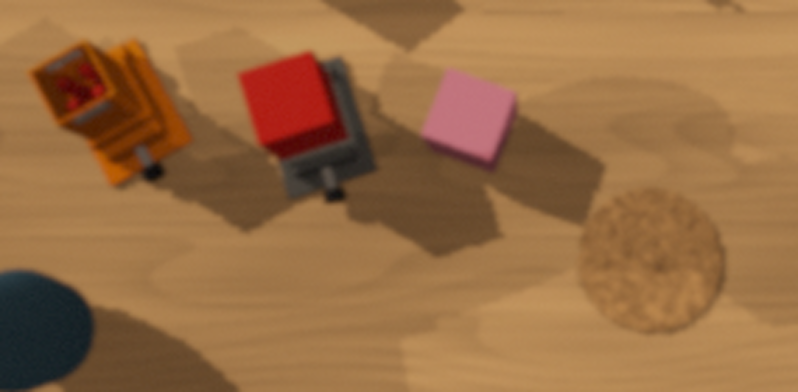

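The crop confirms it: the red lid at (292,100) sits on a silver tin in a dark clamp. The pink cube is at (470,115), the orange tin at (85,90) and the coaster at (652,260). The lid centre is about (0.590, 0.270) with yaw 19°, and the coaster about (0.480, 0.000). I'll turn the tool to yaw 109° so the fingers close along the tin's x axis.

Call:
send_rows(offset=[[3.6, -3.46, 0], [7.2, -6.92, 0], [10.8, -10.38, 0], [14.4, -13.84, 0], [18, -17.3, 0], [21.6, -20.76, 0], [25.2, -24.22, 0], [28.8, -27.68, 0], [32.4, -31.14, 0], [36, -34.6, 0], [39.6, -38.06, 0], [43.2, -41.52, 0], [46.8, -44.98, 0], [50.4, -48.44, 0], [54, -51.9, 0], [57.6, -55.36, 0], [61.2, -58.82, 0], [63.5, -61, 0], [64.8, -62.3, 0], [64.8, -62.3, 0]], rotation=[[0, 0, -5], [0, 0, -10], [0, 0, -15], [0, 0, -20], [0, 0, -25], [0, 0, -30], [0, 0, -35], [0, 0, -40], [0, 0, -45], [0, 0, -50], [0, 0, -55], [0, 0, -60], [0, 0, -65], [0, 0, -70], [0, 0, -75], [0, 0, -80], [0, 0, -83], [0, 0, -86.5], [0, 0, -86.5], [0, 0, -86.5]], fingers=0, force=60)

```text
clock: 2.6
position: [0.5897, 0.2701, 0.2303]
ee_rot: [0.58, 0.815, -0.001, -0.0]
contact_force: [-1.3, 0.5, -0.9]
width: 0.0852
grasp_force: 0.0
```

```bash
python3 - <<'E'
from h import *
from scipy.spatial.transform import Rotation as Ro
im=manip.get_image("side")[:,:,::-1].copy()
c=manip.get_calibration("side");a=np.radians(19)
X=np.array([[1,1],[-1,1],[-1,-1],[1,-1]])*.0275@np.array([[np.cos(a),np.sin(a)],[-np.sin(a),np.cos(a)]])+[.590,.2696]
f=4;y0,x0=100,130
for z in(.104,.040):
    uv=cv2.projectPoints(np.c_[X,[z]*4],np.array(c["rvec"]),np.array(c["tvec"]),c["K"],None)[0].reshape(-1,2); print(uv.round(1).tolist())
    if z>.1: top=uv
    else: bot=uv
cr=cv2.resize(im[y0:y0+150,x0:x0+150],None,fx=f,fy=f,interpolation=cv2.INTER_CUBIC)
for uv in(top,bot): cv2.polylines(cr,[np.int32((uv-[x0,y0]+.5)*f)],True,(0,255,0),1)
cv2.imwrite("pics/s1.png",cr)
s=manip.sense();R=Ro.from_quat(s["ee_rot"]).as_matrix();print(R.round(4),s["position"])
E
```

```text
[[165.8, 228.7], [196.9, 230.1], [203.4, 210.4], [174.3, 209.2]]
[[171.2, 255.1], [200.7, 256.6], [206.6, 236.2], [178.9, 234.9]]
[[-3.263e-01  9.453e-01 -1.100e-03]
 [ 9.453e-01  3.263e-01 -5.000e-04]
 [-1.000e-04 -1.200e-03 -1.000e+00]] [0.58954943 0.2693407  0.23059316]
```

View pics/s1.png

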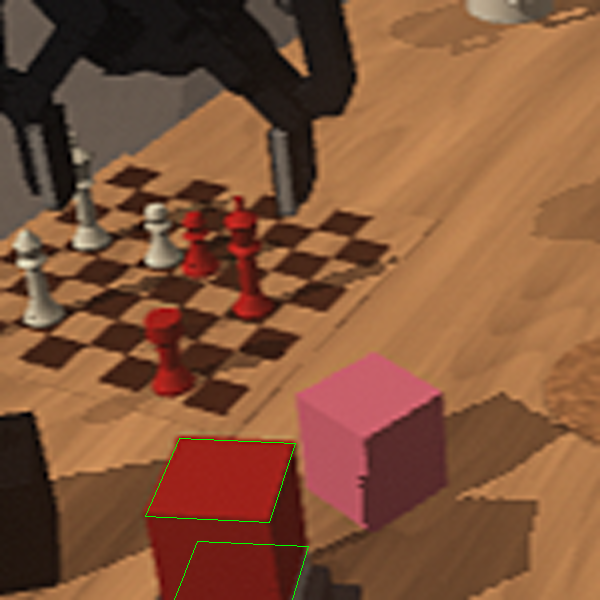

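The predicted lid outline (top face at crop (147–295, 438–522)) matches the image closely, and the open fingers sit above it at (50,180) and (290,190). I'll descend and then grip.

Call:
send_rows(offset=[[0, 0, 3], [0, 0, 6], [0, 0, 9], [0, 0, 11.5], [0, 0, 13.5], [0, 0, 15], [0, 0, 16], [0, 0, 16.7], [0, 0, 16.7]], rotation=[[0, 0, 0], [0, 0, 0], [0, 0, 0], [0, 0, 0], [0, 0, 0], [0, 0, 0], [0, 0, 0], [0, 0, 0], [0, 0, 0]])

```text
clock: 3.78
position: [0.5898, 0.2692, 0.0641]
ee_rot: [0.581, 0.814, -0.0, -0.0]
contact_force: [-0.3, -0.6, 0.2]
width: 0.0855
grasp_force: 0.0
```

Call:
send_rows(offset=[[0, 0, 0], [0, 0, 0], [0, 0, 0], [0, 0, 0], [0, 0, 0], [0, 0, 0], [0, 0, 0], [0, 0, 0]], rotation=[[0, 0, 0], [0, 0, 0], [0, 0, 0], [0, 0, 0], [0, 0, 0], [0, 0, 0], [0, 0, 0], [0, 0, 0]], fingers=1, force=60)

```text
clock: 4.78
position: [0.5903, 0.2694, 0.0652]
ee_rot: [0.581, 0.814, 0.0, 0.0]
contact_force: [-1.4, -1.0, 5.4]
width: 0.0545
grasp_force: 65.6
```

Call:
send_rows(offset=[[0, 0, -0.3], [0, 0, -0.7], [0, 0, -1.1], [0, 0, -1.5], [0, 0, -1.9], [0, 0, -2.3], [0, 0, -2.7], [0, 0, -3.0]], rotation=[[0, 0, 0], [0, 0, 0], [0, 0, 0], [0, 0, 0], [0, 0, 0], [0, 0, 0], [0, 0, 0], [0, 0, 0]])

```text
clock: 5.78
position: [0.5899, 0.2692, 0.0946]
ee_rot: [0.581, 0.814, -0.0, 0.0]
contact_force: [0.9, 0.5, -8.2]
width: 0.0544
grasp_force: 64.7
```

Call:
send_rows(offset=[[0, 0, -0.4], [0, 0, -0.8], [0, 0, -1.2], [0, 0, -1.6], [0, 0, -2.0], [0, 0, -2.4], [0, 0, -2.8], [0, 0, -3.2], [0, 0, -4.0], [0, 0, -5.0], [0, 0, -6.5], [0, 0, -8.0], [0, 0, -9.0], [0, 0, -9.0]], rotation=[[0, 0, 0], [0, 0, 0], [0, 0, 0], [0, 0, 0], [0, 0, 0], [0, 0, 0], [0, 0, 0], [0, 0, 0], [0, 0, 0], [0, 0, 0], [0, 0, 0], [0, 0, 0], [0, 0, 0], [0, 0, 0]])

```text
clock: 7.52
position: [0.5905, 0.2694, 0.1855]
ee_rot: [0.581, 0.814, 0.001, 0.001]
contact_force: [-0.0, 0.9, -1.5]
width: 0.0542
grasp_force: 65.5
```

```bash
python3 - <<'E'
from h import *
from scipy.spatial.transform import Rotation as Ro
im=manip.get_image("side")[:,:,::-1].copy()
cv2.imwrite("pics/s2.png",im)
s=manip.sense();R=Ro.from_quat(s["ee_rot"]).as_matrix();print(s["position"],s["contact_force"],R.T@(np.array([.4803,0.0,s["position"][2]])-s["position"])*100)
E
```

```text
[0.59007205 0.26929918 0.18451906] [-1.14280552 -0.11010998 -1.15288499] [-2.18873147e+01 -1.91484967e+01 -6.69585824e-03]
```

View pics/s2.png

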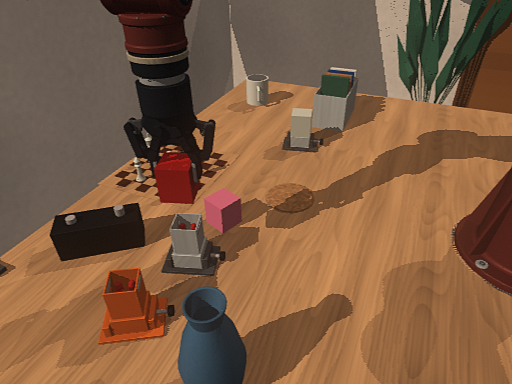

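The lid is off: it hangs in the gripper at (178,180) above the silver neck at (187,225). The coaster is free at (290,198). I'll carry the lid there.

Call:
send_rows(offset=[[-0.9, -0.8, 0], [-2.7, -2.4, 0], [-5.1, -4.4, 0], [-7.7, -6.7, 0], [-10.3, -9, 0], [-12.9, -11.3, 0], [-15.5, -13.6, 0], [-18, -15.7, 0], [-20, -17.5, 0], [-21.3, -18.6, 0], [-21.9, -19.15, 0], [-21.9, -19.15, 0], [-21.9, -19.15, 0]], rotation=[[0, 0, 0], [0, 0, 0], [0, 0, 0], [0, 0, 0], [0, 0, 0], [0, 0, 0], [0, 0, 0], [0, 0, 0], [0, 0, 0], [0, 0, 0], [0, 0, 0], [0, 0, 0], [0, 0, 0]])

```text
clock: 9.2
position: [0.4803, 0.0004, 0.1842]
ee_rot: [0.58, 0.814, 0.0, -0.0]
contact_force: [0.4, -0.4, -0.6]
width: 0.0542
grasp_force: 65.5
```

Call:
send_rows(offset=[[0, 0, 1.5], [0, 0, 3.5], [0, 0, 6], [0, 0, 8.5], [0, 0, 10.5], [0, 0, 12], [0, 0, 12.5], [0, 0, 12.5]], rotation=[[0, 0, 0], [0, 0, 0], [0, 0, 0], [0, 0, 0], [0, 0, 0], [0, 0, 0], [0, 0, 0], [0, 0, 0]])

```text
clock: 10.2
position: [0.4801, -0.0001, 0.0592]
ee_rot: [0.581, 0.814, -0.0, -0.0]
contact_force: [-0.5, -0.5, -0.5]
width: 0.0547
grasp_force: 65.5
```

```bash
python3 - <<'E'
from h import *
from scipy.spatial.transform import Rotation as Ro
im=manip.get_image("side")[:,:,::-1].copy()
s=manip.sense();p=s["position"];R=Ro.from_quat(s["ee_rot"]).as_matrix();print(p,R.round(3).tolist(),s["contact_force"])
c=manip.get_calibration("side")
P=lambda X:cv2.projectPoints(np.float64(X),np.array(c["rvec"]),np.array(c["tvec"]),c["K"],None)[0].reshape(-1,2)
f=5;o=np.array([215,110]);cr=cv2.resize(im[o[1]:o[1]+120,o[0]:o[0]+150],None,fx=f,fy=f,interpolation=cv2.INTER_CUBIC)
dr=lambda X,k:cv2.polylines(cr,[np.int32((P(X)-o+.5)*f)],True,k,1)
t=np.linspace(0,6.28,60);dr(np.c_[.4803+.057*np.cos(t),.057*np.sin(t),t*0+.005],(255,0,0))
b=p[2]-.065+.040
for z in(b,b+.064):
    dr([np.r_[(p+R@np.array([x,y,0])*.0275)[:2],z] for x,y in((1,1),(-1,1),(-1,-1),(1,-1))],(0,255,0))
cv2.imwrite("pics/s3.png",cr)
# coaster from first side picture: segment ellipse
i0=cv2.cvtColor(cv2.imread("pics/side0.png"),cv2.COLOR_BGR2HSV);print(i0[198,270:330:8].tolist())
E
```

```text
[ 4.80432592e-01 -2.40091185e-04  5.97090365e-02] [[-0.326, 0.945, 0.001], [0.945, 0.326, -0.0], [-0.0, 0.001, -1.0]] [ 1.02799609 -0.1982932  -0.5538866 ]
[[13, 156, 142], [12, 157, 125], [13, 158, 126], [13, 157, 149], [13, 159, 143], [13, 155, 166], [13, 145, 178], [14, 146, 175]]
```

View pics/s3.png

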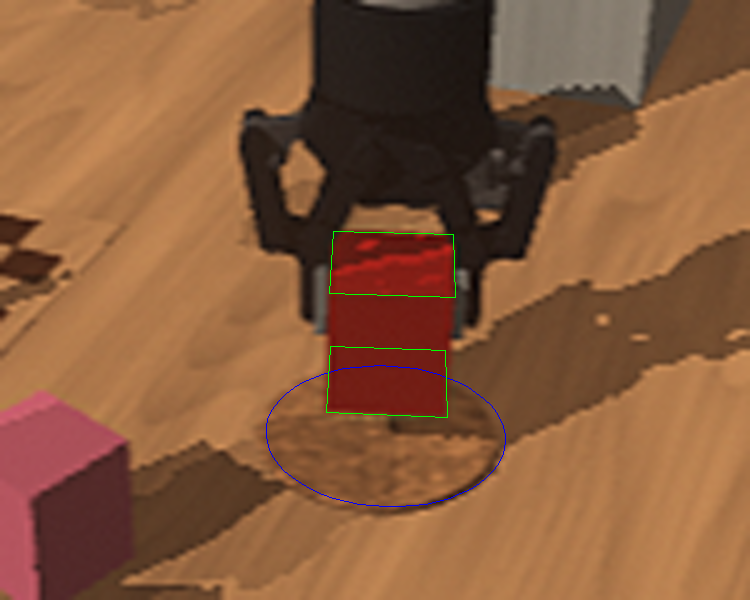

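The lid outline and the coaster circle both match the picture: lid rim at crop (328–447, 412), coaster ellipse centred at (386,437). The rim is about 29 mm above the cork, so I'll lower slowly and watch the force.

Call:
send_rows(offset=[[0, 0, 0.6], [0, 0, 1.2], [0, 0, 1.8], [0, 0, 2.2], [0, 0, 2.5], [0, 0, 2.65], [0, 0, 2.7], [0, 0, 2.7]], rotation=[[0, 0, 0], [0, 0, 0], [0, 0, 0], [0, 0, 0], [0, 0, 0], [0, 0, 0], [0, 0, 0], [0, 0, 0]])

```text
clock: 11.25
position: [0.4802, -0.0002, 0.0324]
ee_rot: [0.581, 0.814, -0.0, 0.0]
contact_force: [0.6, -0.6, -1.6]
width: 0.0544
grasp_force: 65.5
```

Call:
send_rows(offset=[[0, 0, 0.05], [0, 0, 0.1], [0, 0, 0.15], [0, 0, 0.15]], rotation=[[0, 0, 0], [0, 0, 0], [0, 0, 0], [0, 0, 0]])

```text
clock: 11.75
position: [0.4801, -0.0002, 0.0307]
ee_rot: [0.581, 0.814, -0.0, -0.0]
contact_force: [0.1, -0.7, -0.7]
width: 0.0542
grasp_force: 65.5
```

Call:
send_rows(offset=[[0, 0, 0.05], [0, 0, 0.1], [0, 0, 0.1]], rotation=[[0, 0, 0], [0, 0, 0], [0, 0, 0]])

```text
clock: 12.12
position: [0.4802, -0.0002, 0.0301]
ee_rot: [0.581, 0.814, -0.0, 0.0]
contact_force: [-2.2, -0.3, 4.5]
width: 0.0545
grasp_force: 66.1
```

Call:
send_rows(offset=[[0, 0, 0.03], [0, 0, 0.03]], rotation=[[0, 0, 0], [0, 0, 0]])

```text
clock: 12.38
position: [0.4802, -0.0002, 0.0301]
ee_rot: [0.581, 0.814, -0.0, 0.0]
contact_force: [-4.2, 1.4, 8.3]
width: 0.0544
grasp_force: 66.6
```

The force has risen to 8 N, so the rim is on the cork. I'll release and retreat straight up.

Call:
send_rows(offset=[[0, 0, 0], [0, 0, 0], [0, 0, 0], [0, 0, 0], [0, 0, 0], [0, 0, 0], [0, 0, 0], [0, 0, 0]], rotation=[[0, 0, 0], [0, 0, 0], [0, 0, 0], [0, 0, 0], [0, 0, 0], [0, 0, 0], [0, 0, 0], [0, 0, 0]], fingers=0, force=20)

```text
clock: 13.38
position: [0.4801, -0.0002, 0.0295]
ee_rot: [0.581, 0.814, -0.0, 0.0]
contact_force: [0.2, -0.2, 0.1]
width: 0.0855
grasp_force: 0.0
```

Call:
send_rows(offset=[[0, 0, -0.5], [0, 0, -1.5], [0, 0, -3], [0, 0, -5], [0, 0, -7], [0, 0, -9.5], [0, 0, -12], [0, 0, -14.5], [0, 0, -16], [0, 0, -16.5], [0, 0, -16.5]], rotation=[[0, 0, 0], [0, 0, 0], [0, 0, 0], [0, 0, 0], [0, 0, 0], [0, 0, 0], [0, 0, 0], [0, 0, 0], [0, 0, 0], [0, 0, 0], [0, 0, 0]])

```text
clock: 14.75
position: [0.4801, -0.0001, 0.1943]
ee_rot: [0.581, 0.814, -0.0, -0.0]
contact_force: [0.4, -1.0, -0.1]
width: 0.0853
grasp_force: 0.0
```

```bash
python3 - <<'E'
from h import *
cv2.imwrite("pics/s4.png",manip.get_image("side")[:,:,::-1])
E
```

```text
(no output)
```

View pics/s4.png

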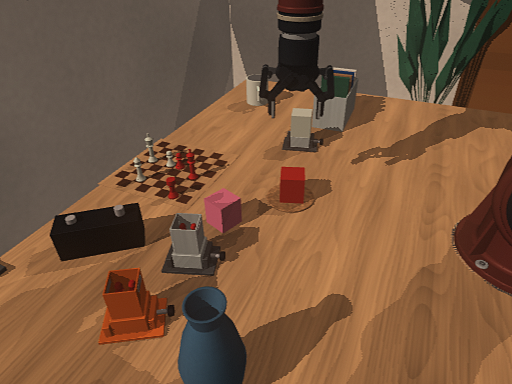

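The red lid stands upright in the middle of the coaster at (292,185). The gripper is clear, and the white lid at (301,122) and the other objects haven't moved.

```bash
python3 -c "
from workcell import manip
print(manip.job_done())"
```

```text
the job is handed in; nothing more can be done
None
```

The red lid is off its tin and standing mouth down in the middle of the coaster, released and undisturbed, and the job is handed in at about 15 s of the 40 s allowed.

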